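# Slide a cover plate out to the order board and shut the stock cabinet

### The job

A metal cover plate sticks out through the open doorway of the stock cabinet. Slide it out, flat on the board, until its near edge lies squarely against the raised lip at the board's front; then push the cabinet's sliding door fully shut against the frame, without slamming it. Leave the other things on the bench where they are.

Things in the scene. Friction and masses are not known exactly. Their poses are not given: they have to be found in the camera images.
- stock_cabinet: Low plywood bench-top cabinet with a roof, fixed, 500 mm wide (y), 200 deep (x -100 to 100), 150 high. Origin: its centre at bench level. Its -x axis points out of its front, to the robot, within 0.2 rad. The 18 mm floor runs on flush as a board in front, to x = -320. Fixed panel over the front's -y half; doorway y = 0 to 220. A rail on the roof's front edge reaches x = -126.
- lip_middle (a point): Middle of the bright aluminium lip along the board's front edge: point at cabinet x = -320 mm (the lip's inner face), y = 0, on the board's top face (z = 18 mm). The lip is 14 mm thick, runs the board's full width along y and rises 10 mm above the board. Axes as the cabinet's.
- jamb (a point): Frame post that the door closes against: point at the foot of its face, cabinet x = -111, y = 220, z = 18 mm. The post takes y = 220 to 245 mm and is 120 mm high. Axes as the cabinet's.
- sliding_door (a joint): Opening of the door, m: 0 = shut against the jamb, 0.2 = fully open; it shuts by moving along the cabinet's +y. Dark upright panel 220 mm wide, 117 high, 10 thick in front of the fixed panel (outer face at cabinet x = -116); shut it covers y = 0 to 220. 0.45 kg, friction 1.5 N, no spring, stays where left. Its lower edge runs on the board, so a plate in the doorway blocks it.
- door_handle (a point): Top of the door's upright steel bar handle: round bar 12 mm in diameter, 40 mm out from the door's mid-plane (cabinet x = -151 mm), from z = 60 to 130 mm, joined to the door at both ends. The point is on the bar's axis at z = 130 mm (metal ends 6 mm higher); it moves with the door (cabinet y = 50 mm when shut). Axes as the cabinet's.
- cover_plate: Loose flat aluminium plate, 180 mm long (its x), 100 wide (its y), 4 thick, about 0.19 kg, with dark bolt holes at its corners and a larger one 18 mm to +x of its centre, all flush: press it anywhere. It slides easily on the board (friction about 0.25). Origin: centre of its underside. At the start it lies flat on the board, half in the doorway, its -x end 220 to 245 mm in front of the cabinet's origin.
- plate_near_edge (a point): Middle of the plate's -x edge (the one nearest the robot and the lip), at its top face.
- small_carton: Bystander: cardboard carton 70 x 55 x 35 mm, on the board in front of the fixed panel. Origin at the centre of its underside.
- bearing: Bystander: steel ball bearing, ring 42 mm across and 14 mm high, on the board in front of the fixed panel. Origin at the centre of its underside.
- bolt_jar: Bystander: glass jar 68 mm across, 85 mm high, on the bench at the left. Origin at the centre of its underside.
- oil_can: Bystander: can 80 mm across, 130 mm high, on the bench to the right of the cabinet. Origin at the centre of its underside.
- spanner: Bystander: spanner lying on the bench at the right.
- large_carton: Bystander: cardboard carton 140 x 100 x 70 mm on the bench at the left. Origin at the centre of its underside.
- mug: Bystander: white mug on the bench at the right. Origin at the centre of its underside.
Not all that is in view belongs to the job. Several things have the shape of the cover_plate; the one meant has the colours described above.

How it is judged:
On the way, in this order (a step that is already met when the one before it is completed fails the run):
1. the plate lies flat on the board, out of the doorway, its near edge squarely against the lip (x of plate_near_edge in the frame of stock_cabinet between -0.326 and -0.308 m and angle between the x axis of cover_plate and the x axis of stock_cabinet, either way round below 0.12 rad and angle between cover_plate's own z axis and vertical below 0.05 rad and z of cover_plate in the frame of stock_cabinet between 0.014 and 0.024 m and y of cover_plate in the frame of stock_cabinet between -0.195 and 0.195 m), for 0.2 s.
2. the door is shut against the jamb (value of joint sliding_door below 0.005 m), for 0.2 s.
At the end, for the whole second after the job is handed in: The plate lies at rest flat on the board, wholly out of the doorway, the middle of its near edge within 12 mm of the lip and square to it within 0.12 rad; the door is within 5 mm of shut and at rest (all of step 1 and value of joint sliding_door below 0.005 m and linear speed of cover_plate below 0.01 m/s and not (velocity of joint sliding_door above 0.01 m/s or velocity of joint sliding_door below -0.01 m/s)); the robot touches nothing.
It fails at once if the door is slammed (closing faster than 0.35 m/s) (velocity of joint sliding_door below -0.35 m/s).
It fails at once if the plate is lifted off the board (25 mm) or tipped (0.25 rad) instead of being slid flat (z of cover_plate in the frame of stock_cabinet above 0.043 m or angle between cover_plate's own z axis and vertical above 0.25 rad).
It fails at once if one of the other things is moved by more than 30 mm (distance of any of small_carton, bearing, bolt_jar, oil_can, spanner, large_carton, mug from where it was at the start of the episode above 0.03 m).
It also fails if it takes over 48 s, if anything falls off the work surface, if the arm or the gripper's body presses on something with over 40 N, if the wrist force passes 120 N, or if a joint passes its speed limit or range.

### The arm

A 6-joint arm with a two-finger parallel gripper is mounted at the origin on the work surface. World frame = base frame: x ahead of the robot, y to its left, z up, the work surface at z = 0. Lengths are in m, angles in rad, forces in N, time in s.
With the tool pointing down it reaches from about 0.375 to 0.75 m from the base axis. Payload 9 kg.
Tool frame: the origin (TCP) lies at the very end of the fingers, on their centre line; the grasp point (between the pads) lies 19 mm behind it; z points along the fingers, y is the line along which they close (so a half turn about z gives the same grasp; the last joint's range is limited). The gripper opens to 85 mm and grips with 20 to 120 N. Pads are 22 mm wide; open, the fingers measure 114 mm over their backs; the gripper's body (76 mm by 85 mm) begins 54 mm behind the grasp point. The pads swing forward as they close: fully open they stand 13 mm farther back than shut.
Start: joints at [-1.503, 0.104, 0.097, 1.564, 0, 1.353], TCP at [0.169, -0.576, 0.231] pointing down, gripper open.
Joint ranges: [-2.99, 2.99], [-0.84, 1.86], [-1.1, 1.16], [-1.84, 2.11], [-1.51, 1.56], [-3.14, 3.14]. Speed limits (rad/s): [2.22, 2.22, 2.57, 3.14, 3.14, 3.14].

### API

Orientations are given as a 3x3 rotation matrix whose columns are the frame's x, y, z axes.
In Python, from workcell import arm gives the robot as it stands.
- The arm moves only by the tool arm_command, never from a script. Its argument "commands" is a list of rows, each a list of 3 entries, a list of its own where there are three numbers: the shift along the tool's x, y, z in mm, then the turn, a rotation vector about the tool's x, y, z in rad, then the opening in per cent of the stroke, from 0 (shut) to 100 (fully open). A call has 1 to 5 rows; each row shifts and turns the commanded pose from where the row before left it, along the tool's axes as they then stand; what a row does not reach is not made up. A row lasts 1/8 s, in which the tool goes at most 62.5 mm and 10.7 degrees, less where a joint would pass 70% of its speed; a pose out of reach is approached as far as the arm can. A call is refused whole if a number of a shift passes 62.5 or a number of a turn 0.188, either way. A call with a gripper value outside its range is refused whole. The fingers move at their own pace and stop on an object; the grip force is fixed at half the most. Time passes only in rows, so rows that do not move let the fingers close. It gives the time, the measured TCP pose, the force, the opening and the grip force at its end, in the units of the state.
- arm.observe(): the state, without advancing time (a new reading comes with each control period).
- arm.grab_frame(name): name is "side" or "top" or "wrist"; returns (picture, depth): 384x512x3 uint8, red, green, blue; 384x512 float32, m along the optical axis (not along the pixel's ray), 0 where there is no reading.
- arm.camera_info(name): a dict with "K" (3x3 intrinsics, pixels), "pose" (4x4, takes a point from camera to world coordinates). Camera axes: x right, y up, looking along -z (the intrinsics and any distortion apply to the point x, -y, -z); pixel columns grow to the right and rows downward; lengths in m; the calibration is good to about 2 mm. A picture is of the moment at which its call begins: read the wrist's pose just before it. camera_info takes no time and is no camera call; for the wrist camera it gives the pose at the moment of the call.
- arm.finish_job(): hands the job in; it is judged then, once.
Trained networks look in the newest picture that a camera, given by its name, has taken for a name from the list of things; names that differ only in an ending like _2 or _b are one class to them, and where a whole thing is asked for, a point or a joint stands for the part that bears it (a point fixed in the world has none). Each returns a list of dicts, best first, with "confidence" (0 to 1); they miss things now and then, are a little off and sometimes report something else, mostly with a low value. They report only what shows in the picture. A call takes as long as a camera call. They do not tell look-alikes from the thing itself.
- arm.spot_in(camera, target): "extent" ([left, top, right, bottom] as shares, 0 to 1, of the picture: columns of its width, rows of its height, round what is visible of it).
- arm.spot_point(camera, target): "at" ([row, column] as shares, 0 to 1, of the picture: columns of its width, rows of its height: a listed point, or the origin of a listed thing).
The state is a dict: "time": time; "joint_positions": joint angles; "qd": joint speeds; "tau": joint torques, N m; "eef_pos": TCP position; "ee_rot": TCP orientation; "force": force on the tool from outside, world axes, zero at the start; "torque": the same for the moment, N m; "opening": opening from 0.0 (shut) to 1.0 (fully open); "finger_force": force on a finger pad.
Only numpy, scipy, OpenCV 4.12 (cv2) and the standard library are available. Lean on these libraries where they do the work, as an engineer would, in place of code of your own. Each camera call takes 0.05 s, during which the arm holds its last target. There are 200 camera calls.

## Working session

There is one attempt and no reset: what is moved stays moved. The work goes in short steps, Python scripts to look and compute and a tool call to move; the robot and the scene stay as the last step left them, time stands still between calls to the robot, and variables do not carry over. Pictures are saved under pics/ and viewed, at most 10 in all, crops included, and the job is handed in when it is done.

Besides the shell and the picture viewer there is one more tool, called after "Emit:" as name(argument=value, ...) on one line, values as JSON. arm_command: Moves the arm, as the interface text tells. Its arguments: {"type":"object","properties":{"commands":{"type":"array","items":{"type":"array"}}},"required":["commands"]}

```bash
ls; mkdir -p pics
cat > h.py <<'E'
import numpy as np, cv2
from workcell import arm
def grab(n,f=None):
    ci=arm.camera_info(n); im,d=arm.grab_frame(n)
    if f: cv2.imwrite('pics/'+f,im[:,:,::-1])
    return im,d,ci
def ray(ci,r,c):
    K=np.array(ci['K']);P=np.array(ci['pose'])
    v=np.array([(c-K[0,2])/K[0,0],-(r-K[1,2])/K[1,1],-1.])
    return P[:3,3],P[:3,:3]@v
def at_z(ci,r,c,z):
    o,v=ray(ci,r,c); return o+v*(z-o[2])/v[2]
def at_d(ci,r,c,d):
    o,v=ray(ci,r,c); return o+v*d[int(r),int(c)]
E
python3 - <<'E'
from h import *
np.set_printoptions(precision=4,suppress=True)
t,td,tc=grab('top'); s,sd,sc=grab('side')
cv2.imwrite('pics/top0.png',t[:,:,::-1]); cv2.imwrite('pics/side0.png',s[:,:,::-1])
print(tc,sc)
for n in ['lip_middle','jamb','door_handle','cover_plate','plate_near_edge','stock_cabinet','small_carton','bearing']:
  for cam in ['top']:
    for q in arm.spot_point(cam,n)[:3]:
      r,c=q['at'][0]*384,q['at'][1]*512
      print(cam,n,round(q['confidence'],2),round(r),round(c), at_d(tc if cam=='top' else sc,min(r,383),min(c,511),td if cam=='top' else sd))
E
```

```text
pics
{'K': array([[445.9569,   0.    , 252.1707],
       [  0.    , 445.9569, 195.6498],
       [  0.    ,   0.    ,   1.    ]]), 'pose': array([[-0.0799,  0.9759, -0.2032,  0.2028],
       [-0.9968, -0.077 ,  0.0224, -0.0411],
       [ 0.0063,  0.2043,  0.9789,  1.5484],
       [ 0.    ,  0.    ,  0.    ,  1.    ]])} {'K': array([[449.991,   0.   , 255.493],
       [  0.   , 449.991, 184.758],
       [  0.   ,   0.   ,   1.   ]]), 'pose': array([[ 0.9187,  0.361 , -0.1604,  0.2603],
       [-0.395 ,  0.8416, -0.3684, -0.635 ],
       [ 0.002 ,  0.4018,  0.9157,  1.6157],
       [ 0.    ,  0.    ,  0.    ,  1.    ]])}
top lip_middle 0.79 232 210 [0.3196 0.0275 0.6689]
top lip_middle 0.49 213 223 [0.4685 0.0314 0.0186]
top lip_middle 0.3 194 90 [0.5563 0.4713 0.0738]
top jamb 0.7 172 149 [0.6311 0.2792 0.0257]
top door_handle 0.93 176 249 [ 0.5614 -0.0679  0.1359]
top door_handle 0.58 205 405 [ 0.4328 -0.5783  0.0952]
top cover_plate 0.74 178 174 [0.602  0.1942 0.0253]
top cover_plate 0.66 292 133 [0.2248 0.3531 0.0018]
top plate_near_edge 0.83 264 127 [ 0.3176  0.3722 -0.0018]
top plate_near_edge 0.81 202 170 [0.5216 0.2112 0.0189]
top stock_cabinet 0.83 143 217 [0.6766 0.0282 0.1525]
top stock_cabinet 0.23 170 149 [0.6325 0.2756 0.0482]
top small_carton 0.87 201 262 [ 0.4899 -0.106   0.0564]
top small_carton 0.2 146 214 [0.67   0.037  0.1454]
top bearing 0.49 210 224 [0.476  0.0263 0.0277]
```

View pics/top0.png

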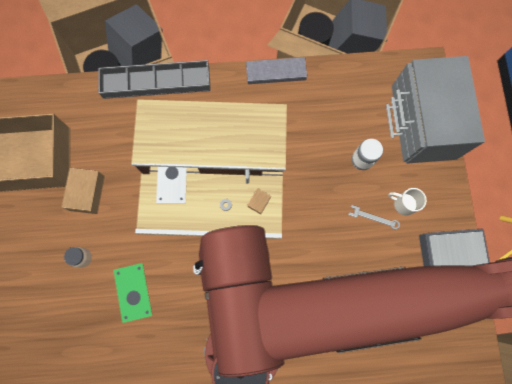

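View pics/side0.png

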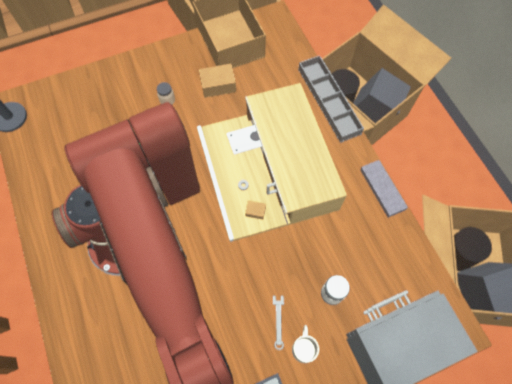

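The candidates for the plate in the top picture are the grey plate in the doorway (row 184, col 171) and the green plate on the bench (292, 133). The grey one fits: it is aluminium and sits half in the doorway. I'll confirm it in a crop, which also gives me corner positions.

Run:
```python
from h import *
t=cv2.imread('pics/top0.png'); c=t[90:245,125:295]; cv2.imwrite('pics/crop0.png',cv2.resize(c,None,fx=4.7,fy=3.8*1.0,interpolation=cv2.INTER_CUBIC) if 0 else cv2.resize(c,None,fx=3.8,fy=3.8,interpolation=cv2.INTER_CUBIC))
```

```text
(no output)
```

View pics/crop0.png

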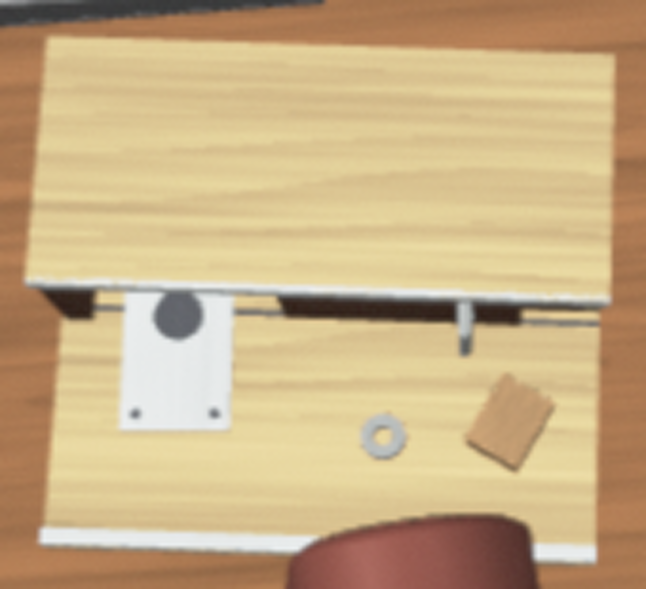

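The crop confirms it: a grey aluminium plate with dark bolt holes and a larger hole, in the doorway. Its near edge runs from crop (120,430) to (230,430). The lip's inner edge runs from (40,528) to (597,545), and the handle top is at about (465,345).

```bash
cat >> h.py <<'E'
def cab(pts,o,th):  # world->cabinet
    R=np.array([[np.cos(th),-np.sin(th)],[np.sin(th),np.cos(th)]])
    return (np.asarray(pts)[...,:2]-o)@R
E
python3 - <<'E'
from h import *
from scipy.optimize import least_squares
np.set_printoptions(precision=4,suppress=True)
tc=arm.camera_info('top')
f=lambda x,y,z: at_z(tc,90+y/3.8-.4,125+x/3.8-.4,z)
obs=[((-.32,.25),f(40,528,.028)),((-.334,.25),f(40,546,.028)),((-.32,-.25),f(597,545,.028)),((-.334,-.25),f(597,562,.028)),
((.1,.25),f(47,38,.15)),((.1,-.25),f(614,55,.15))]
def T(p,q): 
    c,s=np.cos(p[2]),np.sin(p[2]); return np.array([p[0]+c*q[0]-s*q[1],p[1]+s*q[0]+c*q[1]])
s=least_squares(lambda p:np.concatenate([T(p,q)-w[:2] for q,w in obs]),[.68,.03,0],loss='soft_l1',f_scale=.003)
print(s.x,s.fun.reshape(-1,2))
p=s.x
A=[f(120,430,.022),f(230,430,.022),f(125,292,.022),f(234,295,.022)];H=f(465,345,.136)
print('plate',cab(A,p[:2],p[2]),A)
print('hole',cab(f(178,315,.022),p[:2],p[2]))
print('handle',H,cab(H,p[:2],p[2]))
for n,x,y in [('ring',383,437),('carton',510,420)]: print(n,cab(f(x,y,.03),p[:2],p[2]))
print('rail',cab([f(27,284,.15),f(610,303,.15)],p[:2],p[2]))
st=arm.observe();print(st['eef_pos'],st['ee_rot'],st['time'])
E
```

```text
[ 0.7246  0.0479 -0.1096] [[-0.0013 -0.0015]
 [ 0.001  -0.0004]
 [-0.0009  0.0007]
 [ 0.0004  0.0008]
 [ 0.0004  0.0003]
 [ 0.0003  0.0001]]
plate [[-0.2257  0.1876]
 [-0.2227  0.087 ]
 [-0.0949  0.1926]
 [-0.0947  0.091 ]] [array([0.5207, 0.259 , 0.022 ]), array([0.5128, 0.1587, 0.022 ]), array([0.6513, 0.2496, 0.022 ]), array([0.6404, 0.1486, 0.022 ])]
hole [-0.1155  0.1418]
handle [ 0.5479 -0.0606  0.136 ] [-0.1637 -0.1271]
ring [-0.2264 -0.0538]
carton [-0.207  -0.1691]
rail [[-0.1252  0.2483]
 [-0.1264 -0.2499]]
[ 0.1692 -0.5757  0.2313] [[ 0.9594  0.2819  0.    ]
 [ 0.2819 -0.9594 -0.0001]
 [-0.      0.0001 -1.    ]] 0.5
```

```bash
cat >> h.py <<'E'
O=np.array([.7246,.0479]);TH=-.1096
def c2w(x,y):
    c,s=np.cos(TH),np.sin(TH); return O+np.array([c*x-s*y,s*x+c*y])
def plan(cx,cy,z,yawc,n,grip,polar=True,start=None):
    st=arm.observe(); p=np.array(st['eef_pos']); R=np.array(st['ee_rot']); yaw=np.arctan2(R[1,0],R[0,0])
    if start: p,yaw=np.array(start[:3]),start[3]
    g=np.r_[c2w(cx,cy),z]; dy=(yawc+TH-yaw)
    dy=(dy+np.pi)%(2*np.pi)-np.pi
    r0,a0=np.hypot(*p[:2]),np.arctan2(p[1],p[0]); r1,a1=np.hypot(*g[:2]),np.arctan2(g[1],g[0])
    for i in range(1,n+1):
        t=i/n; q=p0=p+0
        q=(1-t)*np.array([p[0],p[1],p[2]])+t*g
        if polar:
            r,a=r0+t*(r1-r0),a0+t*(a1-a0); q=np.r_[r*np.cos(a),r*np.sin(a),q[2]]
        if i==1: prev=p.copy(); y=yaw
        c,s=np.cos(y),np.sin(y); M=np.array([[c,s,0],[s,-c,0],[0,0,-1]])
        v=np.round(M.T@(q-prev)*1000).astype(int); tz=round(-dy/n,3)
        print([[*map(int,v)],[0,0,tz],grip]); prev=prev+M@v/1000; y-=tz
    print('end',prev,y,'goal',g)
def where():
    st=arm.observe(); R=np.array(st['ee_rot']); p=st['eef_pos']
    print('cab',cab(p,O,TH),p[2],'yaw',np.arctan2(R[1,0],R[0,0])-TH,'tilt',R[2,2],'F',st['force'],'t',st['time'],'op',st['opening'],st['joint_positions'])
E
python3 - <<'E'
from h import *
np.set_printoptions(precision=4,suppress=True)
plan(-.19,.139,.2,np.pi,18,45)
E
```

```text
[[55, -3, 2], [0, 0, np.float64(-0.153)], 45]
[[54, 0, 1], [0, 0, np.float64(-0.153)], 45]
[[55, 4, 2], [0, 0, np.float64(-0.153)], 45]
[[54, 7, 2], [0, 0, np.float64(-0.153)], 45]
[[54, 10, 2], [0, 0, np.float64(-0.153)], 45]
[[52, 13, 1], [0, 0, np.float64(-0.153)], 45]
[[52, 17, 2], [0, 0, np.float64(-0.153)], 45]
[[51, 20, 2], [0, 0, np.float64(-0.153)], 45]
[[49, 23, 2], [0, 0, np.float64(-0.153)], 45]
[[48, 26, 1], [0, 0, np.float64(-0.153)], 45]
[[46, 29, 2], [0, 0, np.float64(-0.153)], 45]
[[44, 31, 2], [0, 0, np.float64(-0.153)], 45]
[[42, 34, 2], [0, 0, np.float64(-0.153)], 45]
[[39, 37, 1], [0, 0, np.float64(-0.153)], 45]
[[38, 38, 2], [0, 0, np.float64(-0.153)], 45]
[[35, 42, 2], [0, 0, np.float64(-0.153)], 45]
[[32, 43, 2], [0, 0, np.float64(-0.153)], 45]
[[29, 45, 1], [0, 0, np.float64(-0.153)], 45]
end [0.5515 0.2072 0.2003] 3.039797066211096 goal [0.5509 0.2068 0.2   ]
```

Emit:
arm_command(commands=[[[55, -3, 0], [0, 0, -0.153], 45], [[54, 0, 0], [0, 0, -0.153], 45], [[55, 4, 0], [0, 0, -0.153], 45], [[54, 7, 0], [0, 0, -0.153], 45], [[54, 10, 0], [0, 0, -0.153], 45]])

```text
time: 1.12
eef_pos: [0.4052, -0.4385, 0.2313]
ee_rot: [[0.493, 0.87, 0.0], [0.87, -0.493, -0.0], [-0.0, 0.0, -1.0]]
force: [0.2, -0.3, -0.1]
opening: 0.448
finger_force: 0.0
```

Emit:
arm_command(commands=[[[52, 13, 0], [0, 0, -0.153], 45], [[52, 17, 0], [0, 0, -0.153], 45], [[51, 20, 0], [0, 0, -0.153], 45], [[49, 23, 0], [0, 0, -0.153], 45], [[48, 26, 0], [0, 0, -0.153], 45]])

```text
time: 1.75
eef_pos: [0.554, -0.2136, 0.2312]
ee_rot: [[-0.247, 0.969, 0.0], [0.969, 0.247, -0.0], [-0.0, 0.0, -1.0]]
force: [0.6, -0.4, -0.5]
opening: 0.449
finger_force: 0.0
```

Emit:
arm_command(commands=[[[46, 29, 0], [0, 0, -0.153], 45], [[44, 31, 0], [0, 0, -0.153], 45], [[42, 34, 0], [0, 0, -0.153], 45], [[39, 37, 0], [0, 0, -0.153], 45], [[38, 38, 0], [0, 0, -0.153], 45]])

```text
time: 2.38
eef_pos: [0.5878, 0.0517, 0.2312]
ee_rot: [[-0.85, 0.528, 0.0], [0.528, 0.85, -0.0], [-0.0, -0.0, -1.0]]
force: [0.7, -0.2, 0.7]
opening: 0.448
finger_force: 0.0
```

Emit:
arm_command(commands=[[[35, 42, 0], [0, 0, -0.153], 45], [[32, 43, 0], [0, 0, -0.153], 45], [[29, 45, 0], [0, 0, -0.153], 45], [[0, 0, 0], [0, 0, 0], 45], [[0, 0, 0], [0, 0, 0], 45]])

```text
time: 3.0
eef_pos: [0.5516, 0.207, 0.2313]
ee_rot: [[-0.995, 0.102, 0.0], [0.102, 0.995, -0.0], [-0.0, -0.0, -1.0]]
force: [-0.5, -0.3, -0.3]
opening: 0.452
finger_force: 0.0
```

Run:
```python
from h import *
np.set_printoptions(precision=4,suppress=True)
where(); plan(-.19,.139,.03,np.pi,4,45,False)
t,td,tc=grab('top','top1.png'); w,wd,wc=grab('wrist','wr1.png')
cv2.imwrite('pics/c1.png',np.hstack([cv2.resize(t[90:245,125:295],(400,365)),cv2.resize(w,(400,365))])[:,:,::-1])
```

```text
cab [-0.1894  0.1392] 0.23126780829516203 yaw 3.1488815061345745 tilt -0.9999999017319393 F [-0.4827 -0.3127 -0.3482] t 3.0 op 0.45158648409045915 [ 0.1375  0.0706  0.0619  1.562  -0.0004  0.2398]
[[0, 0, 50], [0, 0, np.float64(0.002)], 45]
[[0, 0, 51], [0, 0, np.float64(0.002)], 45]
[[0, 0, 50], [0, 0, np.float64(0.002)], 45]
[[1, 0, 50], [0, 0, np.float64(0.002)], 45]
end [0.5506 0.2071 0.0303] 3.0312815061345755 goal [0.5509 0.2068 0.03  ]
```

View pics/c1.png

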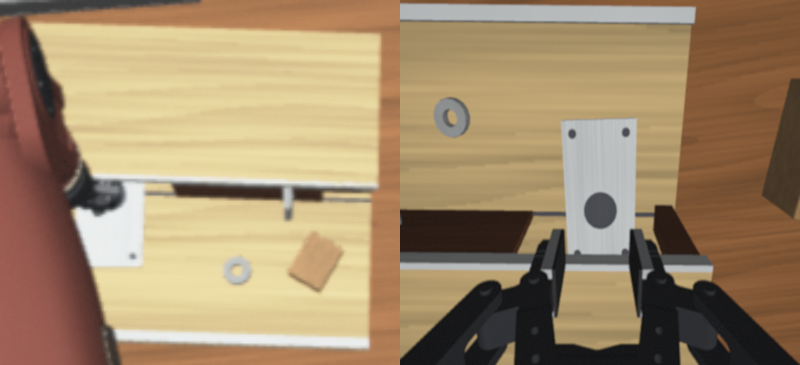

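The arm is placed over the plate, with fingers straddling its width. The top view shows the other things undisturbed. Next I lower the fingers and press.

Emit:
arm_command(commands=[[[2, 0, 50], [0, 0, 0.007], 45], [[2, 0, 50], [0, 0, 0], 45], [[2, 0, 50], [0, 0, 0], 45], [[0, 0, 48], [0, 0, 0], 45], [[0, 0, 0], [0, 0, 0], 45]])

```text
time: 3.72
eef_pos: [0.5426, 0.2061, 0.0295]
ee_rot: [[-0.994, 0.111, -0.007], [0.111, 0.994, -0.001], [0.007, -0.002, -1.0]]
force: [0.0, 0.8, 1.4]
opening: 0.453
finger_force: 0.0
```

Emit:
arm_command(commands=[[[0, 0, 3], [0, 0, 0], 45], [[0, 0, 3], [0, 0, 0], 45], [[0, 0, 3], [0, 0, 0], 45], [[0, 0, 0], [0, 0, 0], 45]])

```text
time: 4.22
eef_pos: [0.5458, 0.2078, 0.0246]
ee_rot: [[-0.994, 0.109, 0.001], [0.109, 0.994, 0.0], [-0.001, 0.0, -1.0]]
force: [-0.7, -0.7, 0.3]
opening: 0.451
finger_force: 0.0
```

Emit:
arm_command(commands=[[[0, 0, 2], [0, 0, 0], 45], [[0, 0, 2], [0, 0, 0], 45], [[0, 0, 0], [0, 0, 0], 45]])

```text
time: 4.6
eef_pos: [0.5458, 0.2079, 0.0208]
ee_rot: [[-0.994, 0.108, 0.001], [0.108, 0.994, 0.0], [-0.001, 0.0, -1.0]]
force: [-1.4, 0.0, 4.2]
opening: 0.449
finger_force: 2.2
```

Emit:
arm_command(commands=[[[0, 0, 2], [0, 0, 0], 45], [[0, 0, 0], [0, 0, 0], 45]])

```text
time: 4.85
eef_pos: [0.5468, 0.208, 0.0207]
ee_rot: [[-0.994, 0.108, 0.003], [0.108, 0.994, 0.0], [-0.003, 0.001, -1.0]]
force: [-4.3, -0.3, 17.5]
opening: 0.45
finger_force: 8.9
```

Emit:
arm_command(commands=[[[4, 0, 0], [0, 0, 0], 45], [[8, 0, 0], [0, 0, 0], 45], [[8, 0, 0], [0, 0, 0], 45], [[8, 0, 0], [0, 0, 0], 45], [[8, 0, 0], [0, 0, 0], 45]])

```text
time: 5.48
eef_pos: [0.5124, 0.2119, 0.0208]
ee_rot: [[-0.994, 0.109, 0.006], [0.109, 0.994, 0.0], [-0.006, 0.001, -1.0]]
force: [2.6, -0.2, 11.8]
opening: 0.45
finger_force: 5.9
```

Run:
```python
from h import *
np.set_printoptions(precision=4,suppress=True)
where(); s,sd,sc=grab('side','side1.png'); t,td,tc=grab('top','top2.png'); w,_,_=grab('wrist')
cv2.imwrite('pics/c2.png',np.hstack([cv2.resize(s[80:250,170:360],(400,365)),cv2.resize(w,(400,365))])[:,:,::-1])
for cam,ci in [('side',sc),('wrist',arm.camera_info('wrist'))]:
  for q in arm.spot_point(cam,'plate_near_edge')[:3]:
    r,c=q['at'][0]*384,q['at'][1]*512; print(cam,q['confidence'],r,c,cab(at_z(ci,r,c,.022),O,TH))
```

```text
cab [-0.2289  0.1398] 0.020751852988907287 yaw 3.1421888084348883 tilt -0.9999818251856674 F [ 2.5531 -0.2499 11.8468] t 5.475 op 0.45026621723999805 [ 0.1565  0.033  -0.3632  1.1686 -0.0006  0.2655]
side 0.93 148.416 221.184 [-0.2646  0.1305]
wrist 0.71 200.4096 252.8768 [-0.2605  0.1409]
```

View pics/c2.png

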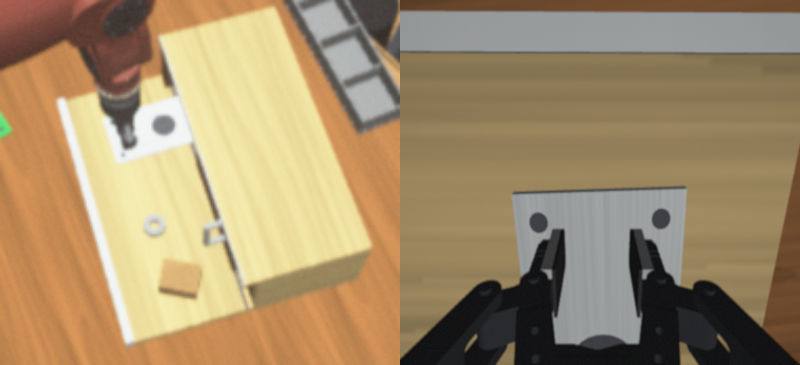

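The side and wrist views show the plate following the fingers. Its near edge is at wrist crop row 190, the lip's inner edge at row 52, and both look nearly square. About 58 mm is left.

Emit:
arm_command(commands=[[[9, 0, 0], [0, 0, 0], 45], [[9, 0, 0], [0, 0, 0], 45], [[9, 0, 0], [0, 0, 0], 45], [[9, 0, 0], [0, 0, 0], 45], [[9, 0, 0], [0, 0, 0], 45]])

```text
time: 6.35
eef_pos: [0.4677, 0.2169, 0.0207]
ee_rot: [[-0.994, 0.109, 0.006], [0.109, 0.994, 0.0], [-0.006, 0.001, -1.0]]
force: [4.0, 0.0, 12.2]
opening: 0.447
finger_force: 6.1
```

Emit:
arm_command(commands=[[[4, 0, 0], [0, 0, 0], 45], [[4, 0, 0], [0, 0, 0], 45], [[3, 0, 0], [0, 0, 0], 45], [[0, 0, 0], [0, 0, 0], 45]])

```text
time: 6.85
eef_pos: [0.4566, 0.2181, 0.0207]
ee_rot: [[-0.994, 0.109, 0.005], [0.109, 0.994, 0.001], [-0.005, 0.001, -1.0]]
force: [1.5, -0.1, 13.8]
opening: 0.452
finger_force: 6.8
```

Run:
```python
from h import *
np.set_printoptions(precision=4,suppress=True)
where(); w,_,wc=grab('wrist','wr3.png'); 
for q in arm.spot_point('wrist','plate_near_edge')[:2]:
    r,c=q['at'][0]*384,q['at'][1]*512; print(q['confidence'],r,c,cab(at_z(wc,r,c,.022),O,TH))
```

```text
cab [-0.2851  0.1399] 0.020675345665216983 yaw 3.14236461650662 tilt -0.9999849712602463 F [ 1.5037 -0.0678 13.8078] t 6.85 op 0.4516645920645778 [ 0.1869 -0.1169 -0.5092  1.173  -0.0005  0.2958]
```

View pics/wr3.png

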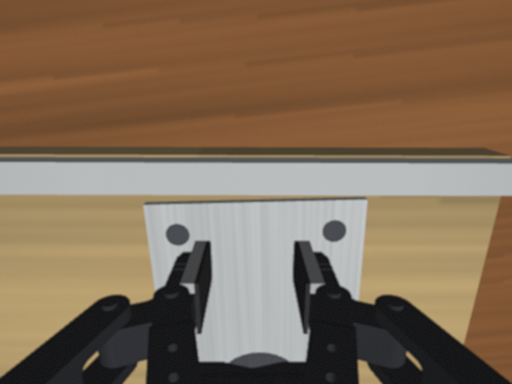

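The plate's near edge (rows 203 to 198) is a few mm short of the lip's inner edge (row 195) and almost square. I'll seat it gently.

Emit:
arm_command(commands=[[[2, 0, 0], [0, 0, 0], 45], [[2, 0, 0], [0, 0, 0], 45], [[2, 0, 0], [0, 0, 0], 45], [[0, 0, 0], [0, 0, 0], 45]])

```text
time: 7.45
eef_pos: [0.4509, 0.2188, 0.0207]
ee_rot: [[-0.994, 0.109, 0.006], [0.109, 0.994, 0.001], [-0.006, 0.001, -1.0]]
force: [3.2, -0.8, 12.7]
opening: 0.449
finger_force: 6.2
```

Run:
```python
from h import *
np.set_printoptions(precision=4,suppress=True)
where(); w,_,wc=grab('wrist','wr4.png')
K=np.array(wc['K']);P=np.array(wc['pose'])
# gradient of near edge rows at a few columns
g=cv2.cvtColor(w,cv2.COLOR_RGB2GRAY)
for c in [175,200,230,260,290,320,340]: print(c,g[176:214,c])
for y in (.09,.14,.19):
  for x,z in ((-.32,.028),(-.32,.022)):
    v=P[:3,:3].T@(np.r_[c2w(x,y),z]-P[:3,3]); print(y,x,z,'row',K[1,2]+K[1,1]*v[1]/v[2],'col',K[0,2]-K[0,0]*v[0]/v[2])
```

```text
cab [-0.2907  0.1399] 0.02070151519795103 yaw 3.142322319174496 tilt -0.9999816821634645 F [ 3.2199 -0.7698 12.6712] t 7.45 op 0.4489008445007607 [ 0.1905 -0.1331 -0.5241  1.1738 -0.0005  0.2993]
175 [169 189 193 191 192 193 191 192 192 191 192 192 191 192 193 191 191 192
 191 192 192 192 191 192 192 191 191 191 192 191 192 191 189 190 190 191
 190 190]
200 [170 190 192 192 191 191 192 191 192 192 193 192 192 192 192 192 191 193
 192 192 192 191 191 192 192 192 192 192 192 192 192 190 188 187 188 187
 188 187]
230 [165 190 193 192 192 191 192 192 192 191 192 192 192 192 192 192 192 192
 192 192 191 191 192 192 192 192 193 192 192 192 192 193 193 193 193 193
 194 193]
260 [165 190 194 193 192 193 193 193 192 192 193 193 192 192 193 194 192 193
 192 193 193 192 192 192 194 193 193 192 192 192 194 194 194 194 195 193
 195 193]
290 [166 189 194 194 193 192 193 193 193 193 192 193 193 193 193 193 193 194
 193 192 193 193 194 193 192 193 193 193 193 193 192 194 194 195 193 195
 196 196]
320 [153 182 193 195 192 194 193 193 194 194 194 194 194 194 194 194 194 194
 194 195 193 194 195 195 194 194 194 194 195 194 194 196 195 196 196 196
 196 196]
340 [152 183 194 194 193 195 193 194 192 193 194 193 193 194 193 193 193 194
 193 194 194 192 193 194 194 193 193 194 194 193 194 196 198 198 200 198
 199 198]
0.09 -0.32 0.028 row 208.64728813350294 col 132.90537849304488
0.09 -0.32 0.022 row 203.62661158147085 col 137.42757702340205
0.14 -0.32 0.028 row 208.64392472420855 col 250.64040906921915
0.14 -0.32 0.022 row 203.626474498836 col 250.66636517325952
0.19 -0.32 0.028 row 208.64056562756653 col 368.2244766704315
0.19 -0.32 0.022 row 203.62633758526772 col 363.7654937217341
```

No board shows between the lip (row about 208) and the plate at any column, so the edge is against the lip. I'll release straight up, shut the fingers and look.

Emit:
arm_command(commands=[[[2, 0, 0], [0, 0, 0], 45], [[0, 0, 0], [0, 0, 0], 45], [[0, 0, -6], [0, 0, 0], 45], [[0, 0, -20], [0, 0, 0], 45], [[0, 0, -50], [0, 0, 0], 45]])

```text
time: 8.12
eef_pos: [0.4438, 0.2182, 0.0926]
ee_rot: [[-0.994, 0.109, -0.005], [0.109, 0.994, -0.001], [0.005, -0.002, -1.0]]
force: [0.7, 0.1, 1.0]
opening: 0.451
finger_force: 0.0
```

Emit:
arm_command(commands=[[[0, 0, -50], [0, 0, 0], 0], [[0, 0, -55], [0, 0, 0], 0], [[0, 0, 0], [0, 0, 0], 0]])

```text
time: 8.5
eef_pos: [0.448, 0.2191, 0.2037]
ee_rot: [[-0.994, 0.108, 0.006], [0.109, 0.994, 0.001], [-0.006, 0.002, -1.0]]
force: [0.9, -0.6, -0.4]
opening: 0.001
finger_force: 0.0
```

Run:
```python
from h import *
np.set_printoptions(precision=4,suppress=True)
where(); s,sd,sc=grab('side'); t,td,tc=grab('top')
w,wd,wc=grab('wrist')
cv2.imwrite('pics/c4.png',np.hstack([cv2.resize(s[80:250,170:360],(400,365)),cv2.resize(w,(400,365))])[:,:,::-1])
for cam,ci in [('side',sc),('wrist',wc),('top',tc)]:
  for n,z in [('plate_near_edge',.022),('door_handle',.13)]:
   for q in arm.spot_point(cam,n)[:2]:
    r,c=q['at'][0]*384,q['at'][1]*512; print(cam,n,q['confidence'],r,c,cab(at_z(ci,r,c,z),O,TH))
# points near rail/handle from side depth
rr,cc=np.mgrid[0:384,0:512]; 
for nm,d,ci in (('side',sd,sc),('top',td,tc)):
    K=ci['K'];P=ci['pose']; X=np.stack([(cc-K[0,2])/K[0,0]*d,-(rr-K[1,2])/K[1,1]*d,-d],-1)@P[:3,:3].T+P[:3,3]
    C=np.concatenate([cab(X,O,TH),X[...,2:]],-1)[d>0]
    m=(C[:,0]>-.13)&(C[:,0]<-.11)&(abs(C[:,1])<.2)&(C[:,2]>.13); print(nm,'rail z',np.percentile(C[m,2],[50,95,100]) if m.any() else 0)
    m=(C[:,0]>-.17)&(C[:,0]<-.14)&(C[:,1]<.0)&(C[:,1]>-.2)&(C[:,2]>.09)&(C[:,2]<.145); print('handle',m.sum(),C[m].mean(0),C[m].min(0),C[m].max(0))
plan(-.155,-.17,.2,np.pi,8,0,False)
```

```text
cab [-0.2936  0.1399] 0.20373466966138068 yaw 3.1424760080976535 tilt -0.9999782262400972 F [ 0.8945 -0.598  -0.3669] t 8.5 op 0.0014814423717440894 [ 0.1919 -0.2193 -0.2648  1.5187 -0.0001  0.3006]
side plate_near_edge 0.67 149.6064 204.0832 [-0.3315  0.1452]
side plate_near_edge 0.55 130.71359999999999 169.8816 [-0.4433  0.2703]
side door_handle 0.77 183.3984 267.1104 [-0.1519 -0.1141]
wrist plate_near_edge 0.46 142.1952 111.8208 [-0.3201  0.0071]
top plate_near_edge 0.78 228.4032 166.8096 [-0.3143  0.1444]
top door_handle 0.58 174.912 250.0096 [-0.1435 -0.1365]
side rail z [0.1511 0.1563 0.1635]
handle 31 [-0.1506 -0.1251  0.1211] [-0.1585 -0.1311  0.0939] [-0.1401 -0.1184  0.1415]
top rail z [0.1495 0.1552 0.1593]
handle 31 [-0.1507 -0.1283  0.1241] [-0.1565 -0.1334  0.091 ] [-0.1413 -0.1233  0.1404]
[[-18, -39, 0], [0, 0, np.float64(0.0)], 0]
[[-17, -38, 0], [0, 0, np.float64(0.0)], 0]
[[-18, -39, -1], [0, 0, np.float64(0.0)], 0]
[[-17, -39, 0], [0, 0, np.float64(0.0)], 0]
[[-18, -38, 0], [0, 0, np.float64(0.0)], 0]
[[-18, -39, 0], [0, 0, np.float64(0.0)], 0]
[[-17, -39, 0], [0, 0, np.float64(0.0)], 0]
[[-18, -38, -1], [0, 0, np.float64(0.0)], 0]
end [ 0.5523 -0.1039  0.2004] 3.032823660197962 goal [ 0.5519 -0.1041  0.2   ]
```

View pics/c4.png

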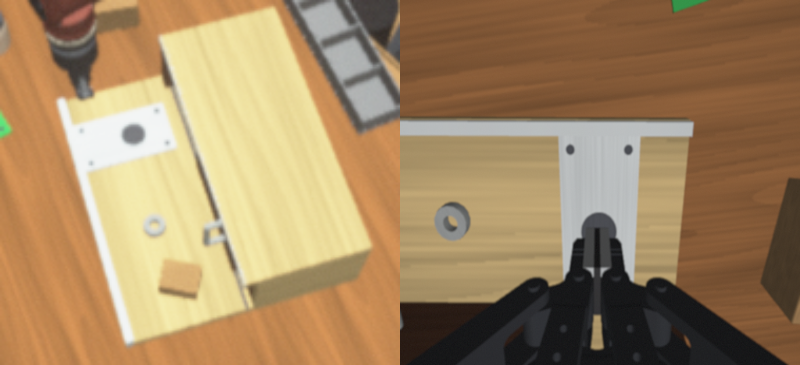

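The plate lies squarely against the lip with all four holes visible, clear of the doorway. The handle is at cabinet (-0.151, -0.127). Next I go to its -y side.

Emit:
arm_command(commands=[[[-18, -39, 0], [0, 0, 0], 0], [[-17, -38, 0], [0, 0, 0], 0], [[-18, -39, 0], [0, 0, 0], 0], [[-17, -39, 0], [0, 0, 0], 0], [[-18, -38, 0], [0, 0, 0], 0]])

```text
time: 9.57
eef_pos: [0.5127, 0.0158, 0.199]
ee_rot: [[-0.994, 0.109, -0.0], [0.109, 0.994, 0.0], [0.0, -0.0, -1.0]]
force: [0.2, 0.7, 0.7]
opening: -0.002
finger_force: 0.0
```

Emit:
arm_command(commands=[[[-18, -39, 0], [0, 0, 0], 0], [[-17, -39, 0], [0, 0, 0], 0], [[-18, -40, 0], [0, 0, 0], 0], [[0, 0, 0], [0, 0, 0], 0], [[0, 0, 0], [0, 0, 0], 0]])

```text
time: 10.2
eef_pos: [0.5522, -0.1056, 0.1989]
ee_rot: [[-0.994, 0.109, -0.001], [0.109, 0.994, 0.0], [0.001, 0.0, -1.0]]
force: [-0.6, 0.6, 0.1]
opening: 0.004
finger_force: 0.0
```

Run:
```python
from h import *
np.set_printoptions(precision=4,suppress=True)
where(); plan(-.155,-.17,.1,np.pi,3,0,False)
```

```text
cab [-0.1546 -0.1714] 0.19889928505643428 yaw 3.14208655303375 tilt -0.9999995654336662 F [-0.6471  0.5971  0.1028] t 10.2 op 0.0039037392409768377 [-0.4216 -0.0144 -0.0832  1.5029  0.0001 -0.3125]
[[0, 0, 33], [0, 0, np.float64(0.0)], 0]
[[0, 1, 33], [0, 0, np.float64(0.0)], 0]
[[0, 0, 33], [0, 0, np.float64(0.0)], 0]
end [ 0.5523 -0.1046  0.0999] 3.03248655303375 goal [ 0.5519 -0.1041  0.1   ]
```

Emit:
arm_command(commands=[[[0, 0, 33], [0, 0, 0], 0], [[0, 0, 33], [0, 0, 0], 0], [[0, 0, 33], [0, 0, 0], 0], [[0, 8, 0], [0, 0, 0], 0], [[0, 8, 0], [0, 0, 0], 0]])

```text
time: 10.82
eef_pos: [0.5548, -0.0889, 0.1018]
ee_rot: [[-0.994, 0.108, 0.001], [0.108, 0.994, -0.0], [-0.001, -0.0, -1.0]]
force: [1.3, 0.3, 0.7]
opening: -0.005
finger_force: 0.0
```

Emit:
arm_command(commands=[[[0, 8, 0], [0, 0, 0], 0], [[0, 8, 0], [0, 0, 0], 0], [[0, 10, 0], [0, 0, 0], 0], [[0, 12, 0], [0, 0, 0], 0], [[0, 12, 0], [0, 0, 0], 0]])

```text
time: 11.45
eef_pos: [0.5599, -0.0395, 0.1004]
ee_rot: [[-0.994, 0.109, 0.0], [0.109, 0.994, -0.0], [-0.0, -0.0, -1.0]]
force: [1.0, -2.2, 1.1]
opening: -0.004
finger_force: 1.0
```

Emit:
arm_command(commands=[[[0, 12, 0], [0, 0, 0], 0], [[0, 12, 0], [0, 0, 0], 0], [[0, 12, 0], [0, 0, 0], 0], [[0, 12, 0], [0, 0, 0], 0], [[0, 12, 0], [0, 0, 0], 0]])

```text
time: 12.08
eef_pos: [0.5662, 0.0202, 0.1002]
ee_rot: [[-0.994, 0.109, -0.0], [0.109, 0.994, -0.0], [0.0, -0.0, -1.0]]
force: [1.8, -2.1, 0.4]
opening: -0.0
finger_force: 1.0
```

Run:
```python
from h import *
np.set_printoptions(precision=4,suppress=True)
where(); t,td,tc=grab('top','t5.png'); s,_,sc=grab('side')
for cam,ci in (('side',sc),('top',tc)):
  for q in arm.spot_point(cam,'door_handle')[:2]:
    r,c=q['at'][0]*384,q['at'][1]*512; print(cam,q['confidence'],r,c,cab(at_z(ci,r,c,.13),O,TH))
cv2.imwrite('pics/c5.png',np.hstack([cv2.resize(s[80:250,170:360],(400,365)),cv2.resize(t[90:245,125:295],(400,365))])[:,:,::-1])
```

```text
cab [-0.1544 -0.0449] 0.10020722669749 yaw 3.142350744484367 tilt -0.9999999954684351 F [ 1.7795 -2.0893  0.3994] t 12.075 op -0.00023339904601566444 [-0.1951  0.0202 -0.228   1.3226 -0.0001 -0.0863]
side 0.53 162.816 259.9936 [-0.1519 -0.0274]
side 0.31 150.912 203.008 [-0.3404  0.0817]
```

View pics/c5.png

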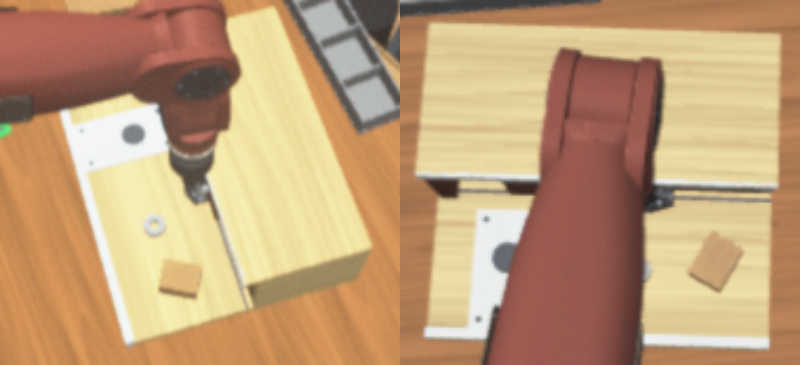

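The door is following the fingers at about 2 N, the plate hasn't moved, and about 74 mm is left.

Emit:
arm_command(commands=[[[0, 12, 0], [0, 0, 0], 0], [[0, 12, 0], [0, 0, 0], 0], [[0, 12, 0], [0, 0, 0], 0], [[0, 12, 0], [0, 0, 0], 0], [[0, 8, 0], [0, 0, 0], 0]])

```text
time: 12.9
eef_pos: [0.5723, 0.076, 0.1003]
ee_rot: [[-0.994, 0.108, -0.0], [0.108, 0.994, -0.0], [0.0, -0.0, -1.0]]
force: [0.6, -2.1, -2.1]
opening: 0.004
finger_force: 0.9
```

Emit:
arm_command(commands=[[[0, 5, 0], [0, 0, 0], 0], [[0, 4, 0], [0, 0, 0], 0], [[0, 3, 0], [0, 0, 0], 0]])

```text
time: 13.28
eef_pos: [0.5735, 0.0871, 0.1003]
ee_rot: [[-0.994, 0.109, -0.0], [0.109, 0.994, -0.0], [0.0, -0.0, -1.0]]
force: [0.2, -1.2, -1.0]
opening: -0.0
finger_force: 0.8
```

Emit:
arm_command(commands=[[[0, 3, 0], [0, 0, 0], 0], [[0, 2, 0], [0, 0, 0], 0]])

```text
time: 13.52
eef_pos: [0.5741, 0.092, 0.1003]
ee_rot: [[-0.994, 0.109, -0.0], [0.109, 0.994, -0.0], [0.0, -0.0, -1.0]]
force: [-1.1, -1.7, -0.2]
opening: -0.001
finger_force: 0.8
```

```bash
python3 -c "
from h import *
where()"
```

```text
cab [-0.15443808  0.02741809] 0.10025076152423629 yaw 3.142284341510513 tilt -0.9999999942230198 F [-1.05207223 -1.7110237  -0.19826773] t 13.525 op -0.0013447596595919198 [-6.57655176e-02  6.50984913e-02 -1.81832177e-01  1.32393503e+00
 -8.21029839e-05  4.31427945e-02]
```

Emit:
arm_command(commands=[[[0, 2, 0], [0, 0, 0], 0], [[0, 2, 0], [0, 0, 0], 0]])

```text
time: 13.78
eef_pos: [0.5746, 0.096, 0.1003]
ee_rot: [[-0.994, 0.109, 0.0], [0.109, 0.994, -0.0], [-0.0, -0.0, -1.0]]
force: [-0.8, -1.3, -1.0]
opening: 0.003
finger_force: 0.8
```

Emit:
arm_command(commands=[[[0, 1, 0], [0, 0, 0], 0], [[0, 1, 0], [0, 0, 0], 0]])

```text
time: 14.02
eef_pos: [0.5747, 0.0976, 0.1002]
ee_rot: [[-0.994, 0.109, -0.0], [0.109, 0.994, -0.001], [0.0, -0.001, -1.0]]
force: [-1.1, -5.8, -0.8]
opening: 0.002
finger_force: 3.1
```

Emit:
arm_command(commands=[[[0, 1, 0], [0, 0, 0], 0], [[0, 1, 0], [0, 0, 0], 0]])

```text
time: 14.28
eef_pos: [0.5747, 0.0978, 0.1003]
ee_rot: [[-0.994, 0.11, -0.001], [0.11, 0.994, -0.004], [0.0, -0.005, -1.0]]
force: [-3.7, -15.8, 0.6]
opening: 0.001
finger_force: 8.1
```

The force is rising and the motion has stopped, so the door is against the jamb. I'll back off, lift and check.

Emit:
arm_command(commands=[[[0, 0, 0], [0, 0, 0], 0], [[0, -6, 0], [0, 0, 0], 0], [[0, -15, 0], [0, 0, 0], 0], [[5, -10, 0], [0, 0, 0], 0], [[0, 0, -40], [0, 0, 0], 0]])

```text
time: 14.9
eef_pos: [0.5639, 0.0689, 0.1375]
ee_rot: [[-0.994, 0.11, -0.006], [0.11, 0.994, 0.001], [0.006, 0.0, -1.0]]
force: [0.7, -0.3, 1.8]
opening: 0.002
finger_force: 0.0
```

Emit:
arm_command(commands=[[[0, 0, -50], [0, 0, 0], 0], [[0, -50, -20], [0, 0, 0], 0], [[0, -50, 0], [0, 0, 0], 0], [[0, -50, 0], [0, 0, 0], 0], [[0, 0, 0], [0, 0, 0], 0]])

```text
time: 15.52
eef_pos: [0.5496, -0.0827, 0.2103]
ee_rot: [[-0.994, 0.113, 0.0], [0.113, 0.994, -0.0], [-0.0, -0.0, -1.0]]
force: [0.7, 0.2, 0.7]
opening: 0.002
finger_force: 0.0
```

Emit:
arm_command(commands=[[[0, -60, 0], [0, 0, 0], 0], [[0, -60, 0], [0, 0, 0], 0], [[0, -50, 0], [0, 0, 0], 0], [[0, 0, 0], [0, 0, 0], 0], [[0, 0, 0], [0, 0, 0], 0]])

```text
time: 16.15
eef_pos: [0.5318, -0.2477, 0.2103]
ee_rot: [[-0.994, 0.109, -0.0], [0.109, 0.994, 0.001], [0.0, 0.001, -1.0]]
force: [0.4, 0.3, -0.2]
opening: 0.001
finger_force: 0.0
```

Run:
```python
from h import *
np.set_printoptions(precision=4,suppress=True)
where(); t,td,tc=grab('top'); s,_,sc=grab('side')
for cam,ci in (('side',sc),('top',tc)):
 for n,z in [('plate_near_edge',.022),('door_handle',.13)]:
  for q in arm.spot_point(cam,n)[:2]:
    r,c=q['at'][0]*384,q['at'][1]*512; print(cam,n,q['confidence'],r,c,cab(at_z(ci,r,c,z),O,TH))
cv2.imwrite('pics/c6.png',np.hstack([cv2.resize(s[80:250,170:360],(400,365)),cv2.resize(t[90:245,125:295],(400,365))])[:,:,::-1])
```

```text
cab [-0.1593 -0.3149] 0.21026429917360054 yaw 3.142434371114637 tilt -0.9999997708577387 F [ 0.4379  0.3183 -0.1564] t 16.15 op 0.0012376241513074385 [-0.6589  0.0603  0.0131  1.5241  0.0005 -0.5501]
side door_handle 0.47 143.3088 251.8016 [-0.1571  0.0597]
top plate_near_edge 0.76 224.90879999999999 167.1168 [-0.3022  0.1442]
top plate_near_edge 0.66 264.4992 128.3072 [-0.4409  0.266 ]
top door_handle 0.94 172.8 195.1232 [-0.142   0.0438]
top door_handle 0.53 218.688 371.3024 [-0.2767 -0.5313]
```

View pics/c6.png

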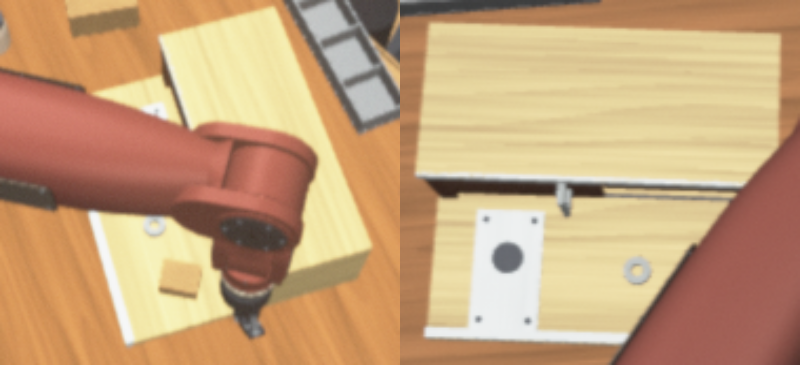

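The final view shows the plate squarely against the lip, the door closed onto the jamb, the other things on the board in place and the arm clear.

```bash
python3 -c "
from h import *
print(arm.finish_job())"
```

```text
the job is handed in; nothing more can be done
None
```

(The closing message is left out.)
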